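Find the rocking corner of a warped chopping board and chock it with a wobble wedge

TASK

The small square striped chopping board has warped and rocks on the worktop. With the closed fingers press lightly on its corners, one after another, until you find the one that gives, and press that corner right down; then slide the white plastic wedge, thin end first, under that corner just until it is snug, without shoving the board about or jacking it up, and let go of the wedge. Finally press down firmly on that same corner to make sure that the board no longer rocks, and leave it standing level on the wedge with the other things undisturbed.

Things in the scene. Friction and masses are not known exactly. Their poses are not given: they have to be found in the camera images.
- board: Square brown board of glued strips, 180 x 180 mm, 0.5 to 0.8 kg; wood 22 mm thick, underside 14 mm and top face 36 mm above the worktop, on four round rubber feet 22 mm across that give 0.1 mm per N. Origin: on the worktop under its middle; x (along the strips) and y along its edges, z up. Warped: untouched it stands level on three feet; one foot, not told by its pose, hangs 2.5 to 7 mm clear.
- corner_1 (a point): Point on the board's top face straight above the foot at the board's own +x +y corner, 20 mm in from both edges. At the loose corner, whichever it is, a push down of 0.3 to 1 N tips the board by 0.025 to 0.08 rad until the foot touches; let go, it tips back level. The other corners do not give.
- corner_2 (a point): Point on the board's top face straight above the foot at the board's own -x +y corner, 20 mm in from both edges.
- corner_3 (a point): Point on the board's top face straight above the foot at the board's own -x -y corner, 20 mm in from both edges.
- corner_4 (a point): Point on the board's top face straight above the foot at the board's own +x -y corner, 20 mm in from both edges.
- wedge: White ribbed plastic wobble wedge, 80 mm long (x), 28 mm wide (y), 30 g, lying on its flat underside; it tapers evenly from 13 mm high at the thick end (-x) to 2 mm at the thin end (+x). Origin: centre of its underside. It stays by friction where it is pushed.
- wedge_tip (a point): Middle of the wedge's thin end, at its underside; axes as the wedge's. Held level on the worktop the wedge slides with about 1 N or less; once it bears on the foot the push rises within 1 to 2 mm to several N; pushed on, it lifts or shoves the board.
- wedge_grip (a point): Point inside the thick part of the wedge, 16 mm from its thick end and 6 mm above its underside: pinch it here across its width (its y). With the wedge snug under the foot, the thick end stands at least 25 mm out from the board.
- mug: Bystander: white mug with a green inside, 80 mm across, 91 mm high, handle on its +y side; to the left. Origin: centre of its underside.
- honey: Bystander: glass jar of honey with a white cap, about 60 mm across, 99 mm high, at the left. Origin: centre of its underside.

How it is judged:
On the way, in this order (a step that is already met when the one before it is completed fails the run):
1. the loose corner is found: pressed by the fingers, the board rocks over (tilt above 0.02 rad) (contact force between the fingers and board above 0.5 N and angle between board's own z axis and vertical above 0.02 rad), for 0.1 s.
2. the wedge is in under that corner, bears on the board (its foot) and is let go, with the board level within 0.005 rad (contact force between wedge and board above 0.1 N and contact force between the fingers and wedge below 0.05 N and contact force between the fingers and board below 0.05 N and angle between board's own z axis and vertical below 0.005 rad), for 0.2 s.
3. pressed again there with more than 3 N, most of it borne by the wedge, the board stays level within 0.015 rad (contact force between the fingers and board above 3 N and contact force between wedge and board above 2 N and angle between board's own z axis and vertical below 0.015 rad), for 0.2 s.
At the end, for the whole second after the job is handed in: The board stands level (within 0.005 rad), not jacked up (its middle less than 3 mm above its place), at rest; the wedge lies flat on the worktop (within 0.1 rad) and bears on the board, under the foot of the loose corner; both are let go (angle between board's own z axis and vertical below 0.005 rad and contact force between wedge and board above 0.05 N and angle between wedge's own z axis and vertical below 0.1 rad and height (world z) of board below 0.003 m and linear speed of each of board, wedge below 0.01 m/s); the robot touches nothing.
It fails at once if the fingers press on the board with more than 25 N (contact force between the fingers and board above 25 N).
It fails at once if the wedge is forced against the board with more than 25 N (contact force between wedge and board above 25 N).
It fails at once if the board is shoved more than 8 mm from its place (distance of board from where it was at the start of the episode above 0.008 m).
It fails at once if the board is lifted or tipped up by more than 0.1 rad (angle between board's own z axis and vertical above 0.1 rad or height (world z) of board above 0.006 m).
It fails at once if a bystander is moved by more than 20 mm (distance of any of mug, honey from where it was at the start of the episode above 0.02 m).
It also fails if it takes over 64 s, if anything falls off the work surface, if the arm or the gripper's body presses on something with over 40 N, if the wrist force passes 120 N, or if a joint passes its speed limit or range.

ROBOT

A 6-joint arm with a two-finger parallel gripper is mounted at the origin on a cart in front of the work surface, level with it; the furniture and walls round the work are solid. World frame = base frame: x ahead of the robot, y to its left, z up, the work surface at z = 0. Lengths are in m, angles in rad, forces in N, time in s.
With the tool pointing down it reaches from about 0.3 to 0.875 m from the base axis. Payload 6.4 kg.
Tool frame: the origin (TCP) lies at the very end of the fingers, on their centre line; the grasp point (between the pads) lies 19 mm behind it; z points along the fingers, y is the line along which they close (so a half turn about z gives the same grasp; the last joint's range is limited). The gripper opens to 85 mm and grips with 20 to 120 N. Pads are 22 mm wide; open, the fingers measure 114 mm over their backs; the gripper's body (76 mm by 85 mm) begins 54 mm behind the grasp point. The pads swing forward as they close: fully open they stand 13 mm farther back than shut.
Start: joints at [0.901, 0.181, 1.607, -0, 1.354, -0.206], TCP at [0.257, 0.514, 0.2] pointing down, gripper open.
Joint ranges: [-2.99, 2.99], [-0.89, 2.07], [0.3, 2.58], [-1.14, 4.28], [0, 2.63], [-3.12, 3.12]. Speed limits (rad/s): [2.57, 2.57, 3.01, 3.14, 3.14, 3.14].

INTERFACE

Orientations are given as a unit quaternion [w, x, y, z].
In Python, from cell import arm gives the robot as it stands. The module is installed in compiled form; this text tells all that it offers.
- The arm moves only by the tool drive_tool, never from a script. Its arguments are lists of equal length, an entry for each row: "offset": the shift along the tool's x, y, z scaled (see below), a list of three; "yaw": the turn about the tool's z scaled (see below); "gripper": the gripper's target within -1 to 1 (shut at 1, half-way at 0, fully open at -1). A call has 1 to 10 rows; each row is the pose to reach, as a shift and turn from the pose commanded when the call began, along the tool's axes at that moment, turning the shorter way round; what a row does not reach only later rows make up. The controller multiplies each number of a shift by 0.1 m and each number of a turn by 360 degrees. A row lasts 1/10 s, in which the tool goes at most 50 mm and 8.59 degrees, less where a joint would pass 70% of its speed; a pose out of reach is approached as far as the arm can. A call with a number of a shift or a turn outside -1 to 1 is refused whole. A call with a gripper value outside its range is refused whole. The fingers move at their own pace and stop on an object; "grip_force" is the grip in N (left out, the last holds). Time passes only in rows, so rows that repeat a pose let the fingers close. It gives the time, the measured TCP pose, the force, the opening and the grip force at its end, in the units of the state.
- arm.state(): the state, without advancing time (a new reading comes with each control period).
- arm.capture(name): name is "scene" or "top"; returns the picture (420x560x3 uint8, red, green, blue); there is no depth.
- arm.get_calibration(name): a dict with "fx", "fy", "cx", "cy" (pixels), "camera_from_world" (4x4, takes a point from world to camera coordinates). Camera axes: x right, y down, z forward; pixel columns grow to the right and rows downward; lengths in m; the calibration is good to about 2 mm. A picture is of the moment at which its call begins. get_calibration takes no time and is no camera call.
- arm.close_job(): hands the job in; it is judged then, once.
Trained networks look in the newest picture that a camera, given by its name, has taken for a name from the list of things; names that differ only in an ending like _2 or _b are one class to them, and where a whole thing is asked for, a point or a joint stands for the part that bears it (a point fixed in the world has none). Each returns a list of dicts, best first, with "score" (0 to 1); they miss things now and then, are a little off and sometimes report something else, mostly with a low value. They report only what shows in the picture. A call takes as long as a camera call.
- arm.recognise(camera, thing): "extent" ([left, top, right, bottom] in pixels, round what is visible of it).
- arm.masks_of(camera, thing): "region" (420x560 bool, what is visible of it) and "extent" ([left, top, right, bottom] in pixels, round what is visible of it).
The state is a dict: "time_s": time; "joint_pos": joint angles; "qd": joint speeds; "tau": joint torques, N m; "position": TCP position; "tool_rot": TCP orientation; "contact_force": force on the tool from outside, world axes, zero at the start; "ft_torque": the same for the moment, N m; "grip_width": finger opening in m; "finger_force": force on a finger pad.
Only numpy, scipy, OpenCV 4.12 (cv2) and the standard library are available. Lean on these libraries where they do the work, as an engineer would, in place of code of your own. Each camera call takes 0.05 s, during which the arm holds its last target. There are 200 camera calls.

## Working session

There is one attempt and no reset: what is moved stays moved. The work goes in short steps, Python scripts to look and compute and a tool call to move; the robot and the scene stay as the last step left them, time stands still between calls to the robot, and variables do not carry over. Pictures are saved under pics/ and viewed, at most 10 in all, crops included, and the job is handed in when it is done.

Besides the shell and the picture viewer there is one more tool, called after ">>>" as name(argument=value, ...) on one line, values as JSON. drive_tool: Moves the arm, as the interface text tells. Shifts and turns lie within -1 to 1; 1 stands for 0.1 m of shift or 360 degrees of turn. Its arguments: {"type":"object","properties":{"offset":{"type":"array","items":{"type":"array","items":{"type":"number","minimum":-1,"maximum":1}}},"yaw":{"type":"array","items":{"type":"number","minimum":-1,"maximum":1}},"gripper":{"type":"array","items":{"type":"number"}},"grip_force":{"type":"number"}},"required":["offset","yaw","gripper"]}

```bash
mkdir -p pics
cat > h.py <<'E'
import numpy as np,cv2
from cell import arm
def ray(cam,px,z):
    c=arm.get_calibration(cam);T=np.array(c["camera_from_world"]);R=T[:3,:3];t=T[:3,3]
    px=np.atleast_2d(px).astype(float)
    d=np.c_[(px[:,0]-c["cx"])/c["fx"],(px[:,1]-c["cy"])/c["fy"],np.ones(len(px))]@R
    o=-R.T@t
    return (o+d*((z-o[2])/d[:,2])[:,None])[:,:2]
def save(cam,n):
    im=arm.capture(cam);cv2.imwrite(f"pics/{n}.png",im[:,:,::-1]);return im
E
python3 - <<'E'
from h import *
ims={c:save(c,c+"0") for c in("scene","top")}
cv2.imwrite("pics/both.png",cv2.resize(np.vstack([ims["top"]])[:,:,::-1],(800,600),interpolation=cv2.INTER_CUBIC))
s=arm.state();print(s)
for c in ims:
  for t,z in(("board",.036),("wedge",.005),("mug",.05),("honey",.05)):
    m=arm.masks_of(c,t)[:1]
    for d in m:
        r=d["region"].astype(np.uint8);cs,_=cv2.findContours(r,0,2);k=max(cs,key=cv2.contourArea)
        b=cv2.minAreaRect(k);bp=cv2.boxPoints(b);print(c,t,d["score"],d["extent"],bp.round().tolist(),ray(c,bp,z).round(4).tolist())
E
```

```text
{'time_s': 0.1, 'joint_pos': array([ 9.00710208e-01,  1.81455234e-01,  1.60789984e+00,  7.87708967e-06,
        1.35377979e+00, -2.06272849e-01]), 'qd': array([ 0.00019739, -0.00057357, -0.00438601, -0.00057216, -0.00174331,
        0.00063255]), 'tau': array([ 4.11286346e-04, -4.45870221e+01, -3.52239811e+01, -1.95188099e-04,
        4.05353378e-03, -3.55493512e-06]), 'position': array([0.25686382, 0.51384364, 0.19938469]), 'tool_rot': array([-3.30655880e-04,  2.29834294e-01,  9.73229471e-01, -6.96624261e-04]), 'contact_force': array([0.17604727, 1.12483047, 0.0430117 ]), 'ft_torque': array([ 0.0354942 , -0.01902713, -0.05786095]), 'finger_force': 0.0, 'grip_width': 0.08566345575415825}
scene board 0.89 [252.9, 208.9, 341.3, 257.4] [[252.0, 224.0], [333.0, 199.0], [346.0, 240.0], [265.0, 264.0]] [[0.4672, 0.0845], [0.7466, -0.0456], [0.4951, -0.1812], [0.2848, -0.0587]]
top wedge 0.92 [417.2, 221.8, 434.8, 258.4] [[417.0, 224.0], [430.0, 223.0], [433.0, 256.0], [420.0, 257.0]] [[0.467, -0.3133], [0.4704, -0.3448], [0.3917, -0.351], [0.3883, -0.3198]]
top mug 0.67 [129.7, 214.6, 177.2, 259.8] [[120.0, 248.0], [139.0, 213.0], [181.0, 236.0], [162.0, 271.0]] [[0.3916, 0.3858], [0.4738, 0.3461], [0.4239, 0.2464], [0.3425, 0.2864]]
top honey 0.58 [128.8, 164.5, 169.1, 194.5] [[126.0, 182.0], [138.0, 158.0], [173.0, 176.0], [161.0, 199.0]] [[0.5476, 0.3803], [0.6033, 0.3559], [0.5635, 0.2707], [0.5082, 0.2953]]
```

View pics/both.png

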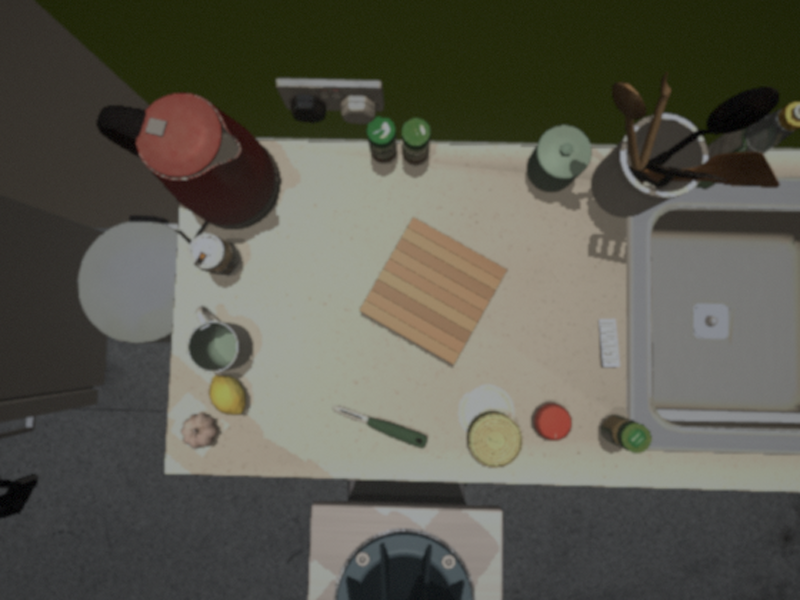

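View pics/scene0.png

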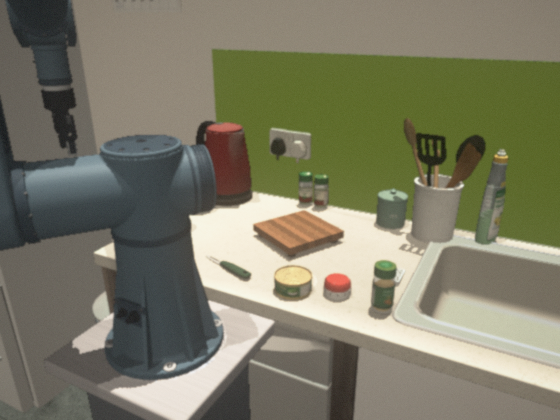

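Run:
```python
from h import *
im=cv2.imread("pics/top0.png")
a=cv2.resize(im[145:262,245:360],None,fx=4,fy=4,interpolation=cv2.INTER_CUBIC)
b=cv2.resize(im[216:264,405:447],None,fx=8,fy=8,interpolation=cv2.INTER_CUBIC)
h=max(a.shape[0],b.shape[0]);o=np.zeros((h,a.shape[1]+b.shape[1],3),np.uint8);o[:a.shape[0],:a.shape[1]]=a;o[:b.shape[0],a.shape[1]:]=b
cv2.imwrite("pics/crop.png",np.clip(o*1.3,0,255).astype(np.uint8))
hsv=cv2.cvtColor(im,cv2.COLOR_BGR2HSV)
m=np.zeros(im.shape[:2],np.uint8);m[145:262,245:360]=(hsv[145:262,245:360,1]>95)
m=cv2.morphologyEx(m,cv2.MORPH_OPEN,np.ones((3,3)))
k=max(cv2.findContours(m,0,2)[0],key=cv2.contourArea)
bp=cv2.boxPoints(cv2.minAreaRect(k));print(bp,cv2.minAreaRect(k),hsv[204,304],hsv[250,280])
w=ray("top",bp,.036);print(w,w.mean(0),np.linalg.norm(w-np.roll(w,1,0),axis=1))
```

```text
[[319.20004 204.60002]
 [325.60007 191.80003]
 [345.20004 201.60002]
 [338.80002 214.40001]] ((332.2000427246094, 203.1000213623047), (21.913463592529297, 14.310833930969238), 26.56505012512207) [ 14  96 152] [ 28  26 159]
[[ 0.50580599 -0.07388579]
 [ 0.53650063 -0.088423  ]
 [ 0.51439653 -0.13488125]
 [ 0.48383392 -0.1202727 ]] [ 0.51013427 -0.10436569] [0.05132755 0.03396309 0.05144861 0.03387452]
```

View pics/crop.png

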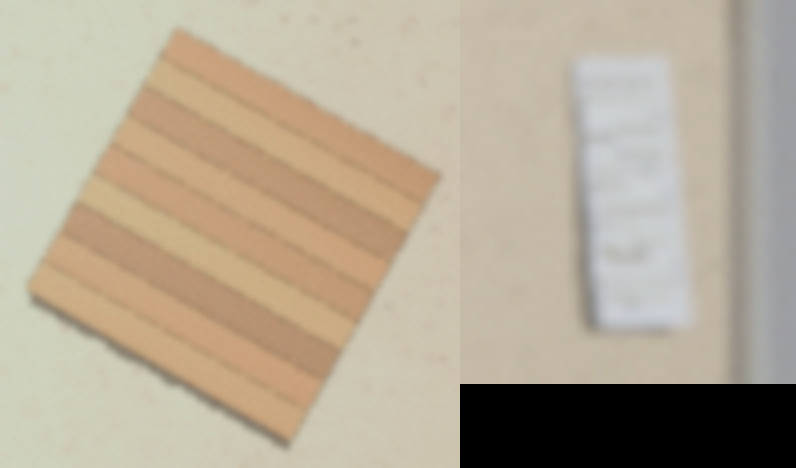

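```bash
cat >> h.py <<'E'
C=None
def plan(x,y,z,ydir=None,base=None):
    """offset (tool units) from base pose to world xyz; yaw unit so that tool y lies along angle ydir (deg, mod 180)"""
    from scipy.spatial.transform import Rotation as Ro
    s=arm.state();q=s["tool_rot"];R=Ro.from_quat(np.r_[q[1:],q[0]]).as_matrix()
    p=s["position"] if base is None else np.array(base)
    o=R.T@(np.array([x,y,z])-p)/.1
    yaw=0
    if ydir is not None:
        a=np.degrees(np.arctan2(R[1,1],R[0,1]));d=(ydir-a+90)%180-90;yaw=-d/360
    return o.round(3),round(yaw,4)
E
python3 - <<'E'
from h import *
p=np.array([[178,28],[440,176],[289,441],[32,289]])/4-.4+[245,145]
w=ray("top",p,.036);print("board",w.round(4).tolist(),w.mean(0),np.linalg.norm(w-np.roll(w,1,0),axis=1))
c=w.mean(0)
# edges dirs
u=(w[1]-w[0]+w[2]-w[3]);v=(w[0]-w[3]+w[1]-w[2]);print(np.degrees([np.arctan2(u[1],u[0]),np.arctan2(v[1],v[0])]))
print("press",(c+(w-c)*7/9).round(4).tolist())
q=(np.array([[573,60],[667,58],[690,325],[597,327]])-[460,0])/8-.4+[405,216]
for z in(0,.012):
  W=ray("top",q,z);print("wedge",W.round(4).tolist(),W.mean(0))
d=(W[0]+W[1]-W[2]-W[3]);print(np.degrees(np.arctan2(d[1],d[0])))
print("rim",ray("top",[[405+(735-460)/8,216+37]],0))
print(arm.get_calibration("top"))
f=(c+(w-c)*7/9)
print(plan(*f[3],.2))
E
```

```text
board [[0.6308, 0.0], [0.5457, -0.1566], [0.3881, -0.0705], [0.473, 0.0822]] [ 0.50940776 -0.03624357] [0.17787419 0.17822772 0.17963047 0.17473043]
[-118.78693153  -28.07038259]
press [[0.6038, -0.008], [0.5377, -0.1299], [0.415, -0.0629], [0.4811, 0.0558]]
wedge [[0.4699, -0.3189], [0.4712, -0.3473], [0.3908, -0.3538], [0.3895, -0.326]] [ 0.43034335 -0.33649423]
wedge [[0.4693, -0.315], [0.4706, -0.343], [0.3912, -0.3495], [0.3899, -0.3219]] [ 0.43024351 -0.33233923]
4.848753775928993
rim [[ 0.39895043 -0.36834201]]
{'fx': 400.3343633192674, 'fy': 400.3343633192674, 'cx': 280.98928298923016, 'cy': 207.1767196176955, 'camera_from_world': array([[ 0.02570882, -0.99958237, -0.0131964 ,  0.00360237],
       [-0.99647999, -0.0245709 , -0.08014926,  0.49902738],
       [ 0.07979154,  0.0152105 , -0.99669552,  0.93942871],
       [ 0.        ,  0.        ,  0.        ,  1.        ]])}
(array([-4.053e+00, -3.098e+00,  2.000e-03]), 0)
```

>>> drive_tool(offset=[[-0.5,-0.38,0],[-1,-0.76,0]], yaw=[0,0], gripper=[1,1])

```text
time_s: 0.7
position: [0.3011, 0.4242, 0.2]
tool_rot: [0.0, 0.228, 0.974, -0.0]
contact_force: [0.8, 1.4, 0.6]
grip_width: 0.0591
finger_force: 0.0
```

>>> drive_tool(offset=[[-0.5,-0.38,0],[-1,-0.76,0]], yaw=[0,0], gripper=[1,1])

```text
time_s: 0.9
position: [0.3459, 0.3333, 0.2003]
tool_rot: [0.0, 0.229, 0.973, 0.0]
contact_force: [1.6, -1.1, 0.3]
grip_width: 0.0284
finger_force: 0.0
```

>>> drive_tool(offset=[[-0.5,-0.38,0],[-1,-0.76,0]], yaw=[0,0], gripper=[1,1])

```text
time_s: 1.1
position: [0.3902, 0.2434, 0.2005]
tool_rot: [0.0, 0.23, 0.973, 0.0]
contact_force: [0.3, -0.1, 0.7]
grip_width: 0.0003
finger_force: 0.0
```

>>> drive_tool(offset=[[-0.5,-0.38,0],[-1,-0.76,0.3],[-1,-0.8,0.9],[-1,-0.8,1],[-1,-0.8,1]], yaw=[0,0,0,0,0], gripper=[1,1,1,1,1])

```text
time_s: 1.6
position: [0.4396, 0.1272, 0.0959]
tool_rot: [-0.005, 0.231, 0.973, -0.001]
contact_force: [-0.4, 0.7, 0.6]
grip_width: 0.0001
finger_force: 0.0
```

Run:
```python
from h import *
for p in ([0.481,0.056],[.415,-.063],[.538,-.13],[.604,-.008]): print(plan(*p,.045))
print(arm.state())
```

```text
(array([-0.694, -0.448,  0.505]), 0)
(array([-0.64 , -1.807,  0.512]), 0)
(array([-2.04 , -1.852,  0.501]), 0)
(array([-2.081, -0.466,  0.494]), 0)
{'time_s': 1.6, 'joint_pos': array([ 2.15296990e-02,  5.14783193e-02,  1.97958667e+00, -2.20391988e-04,
        1.11989606e+00, -1.08244097e+00]), 'qd': array([ 0.04544276, -0.06606198, -0.07166438,  0.0139924 ,  0.08301673,
        0.02624267]), 'tau': array([ -1.54036704, -33.13298821, -31.95855975,  -0.16189635,
        -1.10995933,  -0.27325803]), 'position': array([0.43961143, 0.12722403, 0.09589744]), 'tool_rot': array([-0.00450782,  0.23124944,  0.97288321, -0.00127706]), 'contact_force': array([-0.39967242,  0.66052388,  0.62419336]), 'ft_torque': array([ 0.02823911, -0.03454379, -0.04971711]), 'finger_force': 0.0, 'grip_width': 8.274061450752604e-05}
```

>>> drive_tool(offset=[[-0.35,-0.22,0.25],[-0.69,-0.45,0.5],[-0.69,-0.45,0.55],[-0.69,-0.45,0.57],[-0.69,-0.45,0.57],[-0.69,-0.45,0.57]], yaw=[0,0,0,0,0,0], gripper=[1,1,1,1,1,1])

```text
time_s: 2.2
position: [0.4853, 0.0589, 0.0446]
tool_rot: [0.001, 0.229, 0.973, 0.0]
contact_force: [-0.0, 0.4, 0.0]
grip_width: 0.0001
finger_force: 0.0
```

Run:
```python
from h import *
s=arm.state();print(s["position"],s["contact_force"])
```

```text
[0.48533096 0.05888347 0.04457834] [-0.00976545  0.37890862  0.00728906]
```

>>> drive_tool(offset=[[0.02,-0.04,0.03],[0.02,-0.04,0.05],[0.02,-0.04,0.07],[0.02,-0.04,0.07]], yaw=[0,0,0,0], gripper=[1,1,1,1])

```text
time_s: 2.6
position: [0.481, 0.0551, 0.036]
tool_rot: [-0.0, 0.23, 0.973, -0.0]
contact_force: [-0.3, 0.1, -0.3]
grip_width: 0.0005
finger_force: 0.0
```

>>> drive_tool(offset=[[0,0,0.005],[0,0,0.01],[0,0,0.01]], yaw=[0,0,0], gripper=[1,1,1])

```text
time_s: 2.9
position: [0.4813, 0.055, 0.0351]
tool_rot: [-0.0, 0.23, 0.973, -0.0]
contact_force: [0.0, 0.8, -0.4]
grip_width: 0.0001
finger_force: 0.0
```

>>> drive_tool(offset=[[0,0,0.005],[0,0,0.01],[0,0,0.01]], yaw=[0,0,0], gripper=[1,1,1])

```text
time_s: 3.2
position: [0.4812, 0.055, 0.0341]
tool_rot: [-0.0, 0.23, 0.973, -0.0]
contact_force: [0.6, -0.1, -0.7]
grip_width: 0.0002
finger_force: 0.0
```

>>> drive_tool(offset=[[0,0,0.003],[0,0,0.005],[0,0,0.005]], yaw=[0,0,0], gripper=[1,1,1])

```text
time_s: 3.5
position: [0.4813, 0.055, 0.0337]
tool_rot: [-0.0, 0.23, 0.973, 0.0]
contact_force: [-0.6, 0.4, 0.5]
grip_width: 0.0001
finger_force: 0.0
```

>>> drive_tool(offset=[[0,0,0.005],[0,0,0.008],[0,0,0.008]], yaw=[0,0,0], gripper=[1,1,1])

```text
time_s: 3.8
position: [0.4812, 0.055, 0.0328]
tool_rot: [-0.0, 0.23, 0.973, -0.0]
contact_force: [0.2, -0.8, -0.3]
grip_width: 0.0004
finger_force: 0.0
```

>>> drive_tool(offset=[[0,0,0.005],[0,0,0.007],[0,0,0.007]], yaw=[0,0,0], gripper=[1,1,1])

```text
time_s: 4.1
position: [0.4812, 0.055, 0.0321]
tool_rot: [-0.0, 0.23, 0.973, -0.0]
contact_force: [0.5, 0.3, 1.5]
grip_width: 0.0
finger_force: 0.0
```

Run:
```python
from h import *
im=save("scene","s1");cv2.imwrite("pics/s1c.png",cv2.resize(im[170:300,220:400,::-1],None,fx=4,fy=4,interpolation=cv2.INTER_CUBIC))
s=arm.state();print(s["position"],s["contact_force"])
```

```text
[0.48124698 0.05501161 0.03215368] [ 0.64273217  0.06675587 -0.11365902]
```

View pics/s1c.png

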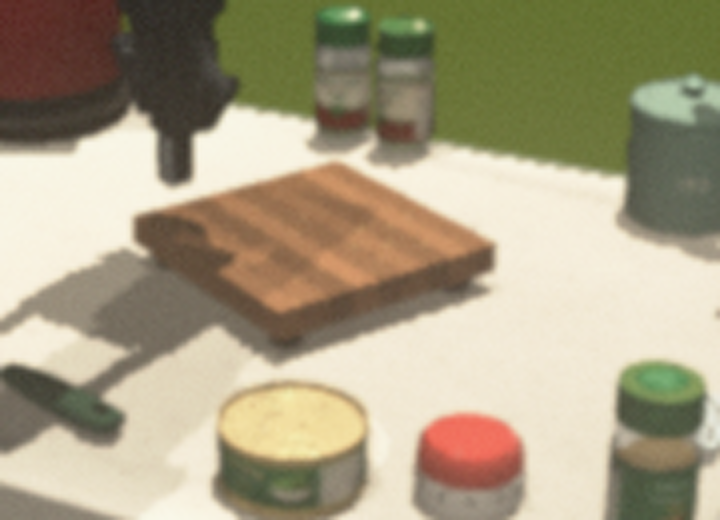

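```bash
cat >> h.py <<'E'
def proj(cam,P):
    c=arm.get_calibration(cam);T=np.array(c["camera_from_world"]);q=T[:3,:3]@np.array(P,float)+T[:3,3]
    return np.array([c["fx"]*q[0]/q[2]+c["cx"],c["fy"]*q[1]/q[2]+c["cy"]])
E
python3 - <<'E'
from h import *
p=arm.state()["position"]
for z in(0,.05,.1):
  print("tip",(proj("scene",p+[0,0,z])-[220,170])*4)
for P in([.473,.0822,.036],[.6308,0,.036],[.5457,-.1566,.036],[.3881,-.0705,.036]): print((proj("scene",P)-[220,170])*4)
save("top","t1")
im=cv2.imread("pics/t1.png")[145:262,245:360];cv2.imwrite("pics/t1c.png",cv2.resize(im,None,fx=5,fy=5,interpolation=cv2.INTER_CUBIC))
print((proj("top",p)-[245,145])*5)
E
```

```text
tip [175.36646077 222.3078615 ]
tip [173.91493555 156.0757977 ]
tip [172.41809802  87.77616519]
[135.56853774 214.31078238]
[338.11401273 157.31134586]
[494.62002236 241.05084173]
[275.74282528 309.82193318]
[ 96.55209292 343.75560963]
```

View pics/t1c.png

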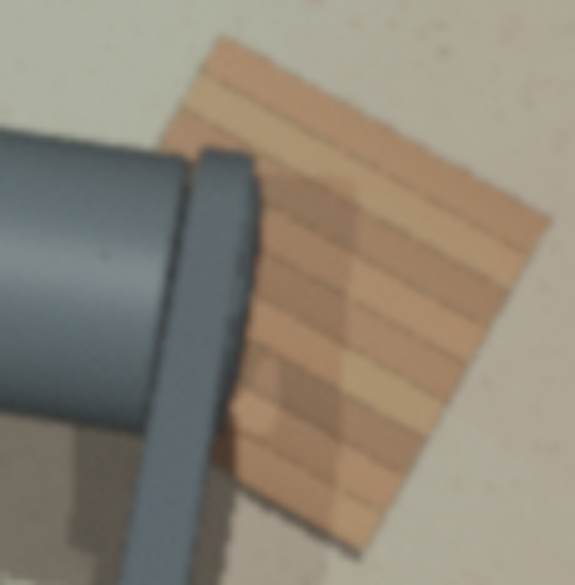

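Run:
```python
from h import *
for z in(0,.013,.03,.05): print(z,proj("scene",[.257,.514,.2+z]))
a=cv2.imread("pics/scene0.png")[60:180,20:120];b=cv2.imread("pics/s1.png")[140:260,220:320]
cv2.imwrite("pics/d.png",np.clip(1.5*cv2.resize(np.hstack([a,b]),None,fx=4,fy=4,interpolation=cv2.INTER_CUBIC),0,255).astype(np.uint8))
print((proj("scene",[.257,.514,.2])-[20,60])*4)
```

```text
0 [ 71.69723076 167.09768675]
0.013 [ 70.80798451 162.41616386]
0.03 [ 69.63400385 156.23562919]
0.05 [ 68.23645618 148.87810437]
[206.78892305 428.39074699]
```

View pics/d.png

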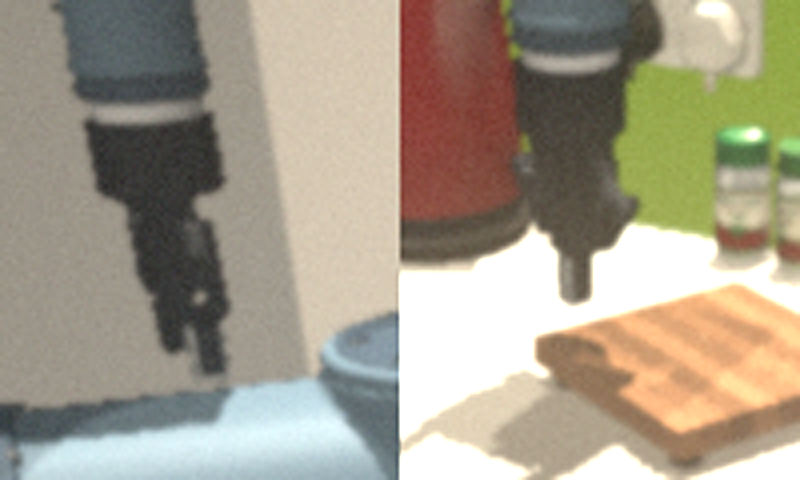

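>>> drive_tool(offset=[[0,0,0.02],[0,0,0.04],[0,0,0.06],[0,0,0.08],[0,0,0.1],[0,0,0.12],[0,0,0.12]], yaw=[0,0,0,0,0,0,0], gripper=[1,1,1,1,1,1,1])

```text
time_s: 4.9
position: [0.481, 0.055, 0.0198]
tool_rot: [-0.0, 0.23, 0.973, -0.0]
contact_force: [-1.3, -0.6, 0.2]
grip_width: -0.0001
finger_force: 0.0
```

Run:
```python
from h import *
s=arm.state();p=s["position"];print(p,s["contact_force"],s["joint_pos"])
save("scene","s2");b=cv2.imread("pics/s2.png")[140:260,220:320]
cv2.imwrite("pics/d2.png",np.clip(1.3*cv2.resize(b,None,fx=6,fy=5,interpolation=cv2.INTER_CUBIC),0,255).astype(np.uint8))
print((proj("scene",p)-[220,140])*[6,5])
```

```text
[0.48098748 0.05502093 0.01984162] [-1.25367594 -0.62789686  0.16458544] [-1.31872639e-01  2.34799720e-01  1.95926825e+00 -4.00738727e-05
  9.48165323e-01 -1.23887149e+00]
[263.28299286 448.06037431]
```

View pics/d2.png

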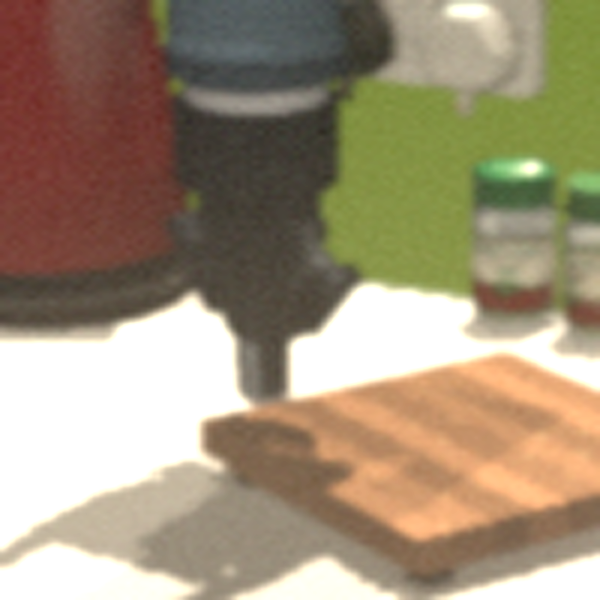

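>>> drive_tool(offset=[[0,0,0.02],[0,0,0.04],[0,0,0.06],[0,0,0.07],[0,0,0.07],[0,0,0.07]], yaw=[0,0,0,0,0,0], gripper=[1,1,1,1,1,1])

```text
time_s: 5.55
position: [0.4813, 0.055, 0.0132]
tool_rot: [-0.0, 0.23, 0.973, -0.0]
contact_force: [-0.4, -0.4, -0.2]
grip_width: -0.0002
finger_force: 0.0
```

>>> drive_tool(offset=[[0,0,0.01],[0,0,0.02],[0,0,0.02],[0,0,0.02]], yaw=[0,0,0,0], gripper=[1,1,1,1])

```text
time_s: 5.95
position: [0.4813, 0.055, 0.0112]
tool_rot: [-0.0, 0.23, 0.973, -0.0]
contact_force: [0.0, 0.7, -0.4]
grip_width: -0.0002
finger_force: 0.0
```

>>> drive_tool(offset=[[0,0,0.01],[0,0,0.02],[0,0,0.02],[0,0,0.02]], yaw=[0,0,0,0], gripper=[1,1,1,1])

```text
time_s: 6.35
position: [0.4812, 0.055, 0.0091]
tool_rot: [-0.0, 0.23, 0.973, -0.0]
contact_force: [0.5, 0.3, 1.2]
grip_width: 0.0001
finger_force: 0.0
```

>>> drive_tool(offset=[[0,0,0.01],[0,0,0.015],[0,0,0.015]], yaw=[0,0,0], gripper=[1,1,1])

```text
time_s: 6.65
position: [0.4812, 0.055, 0.0076]
tool_rot: [-0.0, 0.23, 0.973, -0.0]
contact_force: [0.0, 0.2, 0.4]
grip_width: 0.0002
finger_force: 0.0
```

>>> drive_tool(offset=[[0,0,0.005],[0,0,0.01],[0,0,0.01]], yaw=[0,0,0], gripper=[1,1,1])

```text
time_s: 6.95
position: [0.4812, 0.055, 0.0066]
tool_rot: [-0.0, 0.23, 0.973, -0.0]
contact_force: [-0.8, -0.2, 0.3]
grip_width: -0.0
finger_force: 0.0
```

>>> drive_tool(offset=[[0,0,0.005],[0,0,0.01],[0,0,0.01]], yaw=[0,0,0], gripper=[1,1,1])

```text
time_s: 7.25
position: [0.4812, 0.055, 0.0056]
tool_rot: [-0.0, 0.23, 0.973, -0.0]
contact_force: [0.1, -0.1, 0.3]
grip_width: -0.0003
finger_force: 0.0
```

Run:
```python
from h import *
s=arm.state();p=s["position"];print(p,s["contact_force"],s["tau"])
a=cv2.imread("pics/s2.png")[140:260,220:320];
save("scene","s3");b=cv2.imread("pics/s3.png")[140:260,220:320]
cv2.imwrite("pics/d3.png",np.clip(1.2*cv2.resize(np.hstack([a,b]),None,fx=4,fy=5,interpolation=cv2.INTER_CUBIC),0,255).astype(np.uint8))
```

```text
[0.4812146  0.05501425 0.00561615] [ 0.10470777 -0.14160168  0.27402031] [-8.83194763e-03 -3.93229830e+01 -2.59112692e+01 -7.15347524e-04
 -1.52636430e-02  3.68495728e-05]
```

View pics/d3.png

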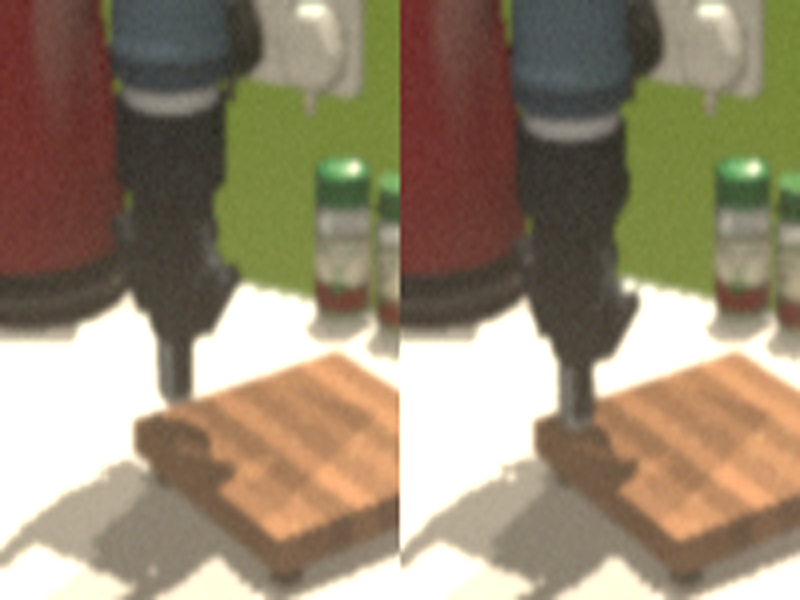

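>>> drive_tool(offset=[[0,0,0.005],[0,0,0.01],[0,0,0.01]], yaw=[0,0,0], gripper=[1,1,1])

```text
time_s: 7.6
position: [0.4813, 0.055, 0.0047]
tool_rot: [0.0, 0.23, 0.973, -0.0]
contact_force: [-1.0, -0.9, 1.0]
grip_width: 0.0001
finger_force: 0.3
```

>>> drive_tool(offset=[[0,0,0.005],[0,0,0.01],[0,0,0.01]], yaw=[0,0,0], gripper=[1,1,1])

```text
time_s: 7.9
position: [0.4814, 0.0551, 0.0041]
tool_rot: [0.0, 0.23, 0.973, 0.0]
contact_force: [-2.3, 0.3, 6.0]
grip_width: 0.0002
finger_force: 3.2
```

Run:
```python
from h import *
b=[.4813,.055,.0038]
for p in ([.415,-.063],[.538,-.13],[.604,-.008]): print(plan(*p,.007,base=b))
```

```text
(array([ 0.065, -1.352, -0.032]), 0)
(array([-1.335, -1.401, -0.032]), 0)
(array([-1.379, -0.015, -0.032]), 0)
```

>>> drive_tool(offset=[[0,0,-0.15],[-0.5,0,-0.15],[-1,-0.01,-0.15],[-1,-0.01,-0.15]], yaw=[0,0,0,0], gripper=[1,1,1,1])

```text
time_s: 8.3
position: [0.5763, 0.006, 0.0196]
tool_rot: [0.003, 0.231, 0.973, -0.0]
contact_force: [0.1, -0.3, -0.7]
grip_width: -0.0002
finger_force: 0.0
```

>>> drive_tool(offset=[[-0.38,0,0],[-0.38,0,0],[-0.38,0,0.08],[-0.38,0,0.11],[-0.38,0,0.12],[-0.38,0,0.12]], yaw=[0,0,0,0,0,0], gripper=[1,1,1,1,1,1])

```text
time_s: 8.9
position: [0.6033, -0.0071, 0.0063]
tool_rot: [-0.001, 0.23, 0.973, -0.0]
contact_force: [-0.2, 0.5, -0.1]
grip_width: -0.0001
finger_force: 0.0
```

>>> drive_tool(offset=[[0,0,0.01],[0,0,0.02],[0,0,0.025],[0,0,0.025]], yaw=[0,0,0,0], gripper=[1,1,1,1])

```text
time_s: 9.3
position: [0.6043, -0.0075, 0.0043]
tool_rot: [0.0, 0.23, 0.973, 0.0]
contact_force: [0.5, -0.3, 1.2]
grip_width: -0.0002
finger_force: 0.4
```

>>> drive_tool(offset=[[0,0,0.005],[0,0,0.008],[0,0,0.008]], yaw=[0,0,0], gripper=[1,1,1])

```text
time_s: 9.6
position: [0.6046, -0.0076, 0.0036]
tool_rot: [0.0, 0.23, 0.973, 0.0]
contact_force: [1.4, 1.5, 0.9]
grip_width: -0.0003
finger_force: 0.6
```

>>> drive_tool(offset=[[0,0,0.005],[0,0,0.01],[0,0,0.01]], yaw=[0,0,0], gripper=[1,1,1])

```text
time_s: 9.9
position: [0.6044, -0.0078, 0.0024]
tool_rot: [0.0, 0.23, 0.973, -0.0]
contact_force: [0.7, 0.7, 2.2]
grip_width: -0.0002
finger_force: 0.7
```

>>> drive_tool(offset=[[0,0,0.005],[0,0,0.01],[0,0,0.01]], yaw=[0,0,0], gripper=[1,1,1])

```text
time_s: 10.2
position: [0.6046, -0.0077, 0.0017]
tool_rot: [0.0, 0.23, 0.973, 0.0]
contact_force: [0.8, 0.2, 2.9]
grip_width: -0.0
finger_force: 1.8
```

>>> drive_tool(offset=[[0,0,0.005],[0,0,0.008],[0,0,0.008]], yaw=[0,0,0], gripper=[1,1,1])

```text
time_s: 10.5
position: [0.6047, -0.0077, 0.0013]
tool_rot: [0.0, 0.23, 0.973, 0.0]
contact_force: [-0.0, 0.5, 6.9]
grip_width: 0.0001
finger_force: 3.6
```

Run:
```python
from h import *
for n,px,z in (("green bottle cap",(635,436),.09),("bottle bottom?",(612,428),.0),("spiceL",(381,130),.1),("spiceR",(416,131),.1),("spiceLbase",(384,158),0),("spiceRbase",(416,160),0),("canister",(566,142),.08),("canbase",(555,185),0),("rim",(636,343),0)):
    print(n,ray("top",[np.array(px)*.7],z).round(3))
b=np.r_[arm.state()["position"][:2],.001]
g=[.406,-.336]
print(plan(*g,.07,95,base=b))
```

```text
green bottle cap [[ 0.289 -0.345]]
bottle bottom? [[ 0.287 -0.342]]
spiceL [[0.754 0.054]]
spiceR [[ 0.753 -0.001]]
spiceLbase [[0.741 0.053]]
spiceRbase [[ 0.739 -0.003]]
canister [[ 0.748 -0.242]]
canbase [[ 0.7   -0.245]]
rim [[ 0.43  -0.383]]
(array([ 0.308, -3.825, -0.691]), np.float64(-0.0877))
```

>>> drive_tool(offset=[[0,0,-0.3],[0,0,-0.7],[0,-0.5,-0.7],[0.1,-1,-0.7]], yaw=[0,0,0,0], gripper=[1,1,1,1])

```text
time_s: 10.9
position: [0.5521, -0.0927, 0.072]
tool_rot: [0.002, 0.228, 0.974, -0.0]
contact_force: [0.8, -0.3, -0.2]
grip_width: -0.0004
finger_force: 0.0
```

>>> drive_tool(offset=[[0.05,-0.5,0],[0.1,-1,0]], yaw=[0,0], gripper=[1,1])

```text
time_s: 11.1
position: [0.4958, -0.1771, 0.0701]
tool_rot: [-0.001, 0.229, 0.973, 0.0]
contact_force: [0.4, -0.2, -0.1]
grip_width: 0.0
finger_force: 0.0
```

>>> drive_tool(offset=[[0.05,-0.5,0],[0.1,-1,0]], yaw=[0,0], gripper=[0.5,0.1])

```text
time_s: 11.3
position: [0.4423, -0.2618, 0.0701]
tool_rot: [-0.001, 0.23, 0.973, 0.0]
contact_force: [1.2, -0.8, 0.3]
grip_width: 0.0284
finger_force: 0.0
```

>>> drive_tool(offset=[[0,-0.5,0],[0,-0.82,0],[0,-0.82,0],[0,-0.82,0],[0,-0.82,0],[0,-0.82,0],[0,-0.82,0]], yaw=[-0.02,-0.04,-0.06,-0.088,-0.088,-0.088,-0.088], gripper=[0.1,0.1,0.1,0.1,0.1,0.1,0.1])

```text
time_s: 12.0
position: [0.4076, -0.3337, 0.0703]
tool_rot: [-0.0, -0.043, 0.999, 0.0]
contact_force: [-0.2, -1.1, 0.0]
grip_width: 0.0382
finger_force: 0.0
```

Run:
```python
from h import *
s=arm.state();print(s["position"],s["joint_pos"],s["grip_width"],s["contact_force"])
print(plan(.406,-.335,.0,95))
save("top","t2"); save("scene","s4")
a=cv2.imread("pics/t2.png")[190:330,380:480]; b=cv2.imread("pics/t2.png")[130:270,230:350]
cv2.imwrite("pics/e.png",cv2.resize(np.hstack([a,b]),None,fx=3.6,fy=4,interpolation=cv2.INTER_CUBIC))
```

```text
[ 0.40759936 -0.33371283  0.07032521] [-9.11534782e-01  2.33476274e-01  1.83170033e+00 -8.25435009e-05
  1.07715687e+00 -2.56916711e+00] 0.03823613438519292 [-0.20099814 -1.05699785  0.04690801]
(array([ 0.017, -0.012,  0.703]), np.float64(-0.0001))
```

View pics/e.png

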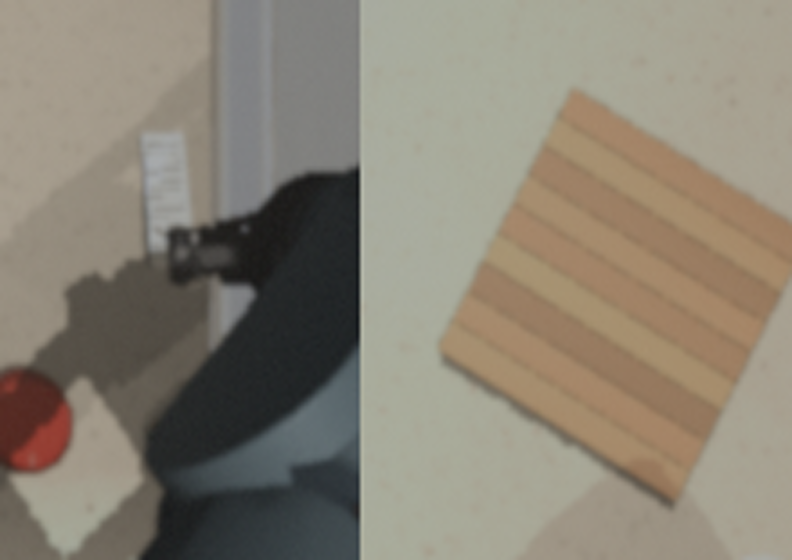

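Run:
```python
from h import *
p=arm.state()["position"]
for dy in(.019,.025,.03):
  for z in(.07,.105,.12):print(dy,z,((proj("top",[p[0],p[1]+dy,z])-[380,190])*[3.6,4]).round(0))
for c,n in(("top","t2"),("scene","s4")):
  for d in arm.masks_of(c,"wedge")[:2]: print(c,d["score"],d["extent"])
print(ray("top",[[432.2,253.75],[427.2,253.75]],.105))
```

```text
0.019 0.07 [170. 238.]
0.019 0.105 [191. 240.]
0.019 0.12 [200. 240.]
0.025 0.07 [160. 238.]
0.025 0.105 [181. 239.]
0.025 0.12 [190. 240.]
0.03 0.07 [152. 237.]
0.03 0.105 [172. 239.]
0.03 0.12 [181. 240.]
top 0.66 [418.1, 222.9, 432.0, 256.4]
top 0.47 [249.5, 150.3, 355.3, 257.4]
scene 0.7 [254.1, 211.5, 342.8, 259.5]
[[ 0.39944494 -0.31318801]
 [ 0.39916444 -0.30247752]]
```

Run:
```python
from h import *
g=cv2.imread("pics/t2.png").max(2)
print("cols 424..456, rows 242..264")
for r in range(240,266): print(r,*["%3d"%v for v in g[r,420:458:2]])
for P in([.4812,.055,.036],[.474,.0586,.036],[.4812,.055,.041],[.474,.0586,.041]): print(P,proj("scene",P))
```

```text
cols 424..456, rows 242..264
240 127 159 159 163 163 160 154 142 143 132 128 138 133 132 132 132 115  63  32
241 125 159 156 156 156 155 155 144 143 132 127 138 132 132 130 126  91  39  31
242 118 156 152 151 152 154 156 145 144 132 128 136 129 127 119 105  58  33  28
243 116 154 156 157 159 162 158 145 142 132 125 133 115 110  90  61  34  32  27
244 115 153 157 157 160 162 157 143 139 129 109 111  85  67  51  36  28  30  31
245 117 157 162 158 151 152 153 138 124 116  74  64  47  40  41  31  31  30  30
246 116 154 156 146 120 120 132 118  86  88  48  37  34  42  57  31  29  29  26
247 113 150 142 120  73  73  85  84  47  51  36  33  32  45  67  31  29  29  26
248 112 157 142  93  50  54  66  88  37  36  34  33  34  37  45  31  27  30  29
249 111 159 155  97  47  56  68  98  40  35  33  32  34  31  32  29  28  29  27
250 111 154 155 106  50  60  62  86  41  38  38  38  35  33  30  29  29  27  29
251 112 141 145 103  55  73  63  67  50  52  57  53  42  34  29  30  29  25  31
252 109 126 128  94  64  91  73  62  64  67  68  68  50  35  32  29  27  29  29
253 101 101 103  80  69  97  70
[... 512 characters left out ...]
  27  28  31  39
260  84  84  82  75  52  44  62  79  84 100 103  59  51  50  47  27  30  38  39
261  83  83  82  80  70  63  79  90  85 102 118 100  93  92  89  46  29  42  40
262  83  84  83  82  82  78  85  86  83 102 123 129 124 123 120  75  35  40  41
263  82  83  83  82  83  82  82  83  81 102 124 136 132 131 129  93  38  40  39
264  83  84  83  83  83  82  83  81  81 103 124 137 132 131 126  87  39  41  39
265  82  83  84  83  83  84  82  82  80 105 125 136 132 131 117  61  41  41  39
[0.4812, 0.055, 0.036] [263.80936563 224.32805411]
[0.474, 0.0586, 0.036] [261.39680546 225.04206144]
[0.4812, 0.055, 0.041] [263.77348066 222.69098651]
[0.474, 0.0586, 0.041] [261.35712757 223.400644  ]
```

>>> drive_tool(offset=[[-0.02,-0.01,0.3],[-0.02,-0.01,0.6],[-0.02,-0.01,0.8],[-0.02,-0.01,0.85],[-0.02,-0.01,0.85],[-0.02,-0.01,0.85]], yaw=[0,0,0,0,0,0], gripper=[0.1,0.1,0.1,0.1,0.1,0.1])

```text
time_s: 12.8
position: [0.4104, -0.3358, -0.0134]
tool_rot: [0.0, -0.044, 0.999, -0.001]
contact_force: [-0.1, -0.5, 0.6]
grip_width: 0.0384
finger_force: 0.0
```

>>> drive_tool(offset=[[0,0,0.03],[0,0,0.06],[0,0,0.08],[0,0,0.08]], yaw=[0,0,0,0], gripper=[0.1,0.1,0.1,0.1])

```text
time_s: 13.2
position: [0.4097, -0.3349, -0.0225]
tool_rot: [-0.0, -0.045, 0.999, 0.0]
contact_force: [0.0, -0.5, 0.7]
grip_width: 0.0385
finger_force: 0.0
```

>>> drive_tool(offset=[[0,0,0.01],[0,0,0.02],[0,0,0.03],[0,0,0.03]], yaw=[0,0,0,0], gripper=[0.1,0.1,0.1,0.1])

```text
time_s: 13.6
position: [0.4097, -0.3349, -0.0256]
tool_rot: [-0.0, -0.045, 0.999, 0.0]
contact_force: [0.1, 0.4, -0.8]
grip_width: 0.0385
finger_force: 0.0
```

>>> drive_tool(offset=[[0,0,0.01],[0,0,0.02],[0,0,0.02]], yaw=[0,0,0], gripper=[0.1,0.1,0.1])

```text
time_s: 13.9
position: [0.4097, -0.335, -0.0276]
tool_rot: [-0.0, -0.045, 0.999, 0.0]
contact_force: [0.2, -0.1, 0.5]
grip_width: 0.0385
finger_force: 0.0
```

>>> drive_tool(offset=[[0,0,0.01],[0,0,0.02],[0,0,0.02]], yaw=[0,0,0], gripper=[0.1,0.1,0.1])

```text
time_s: 14.2
position: [0.4097, -0.3349, -0.0296]
tool_rot: [-0.0, -0.045, 0.999, 0.0]
contact_force: [0.1, -0.6, -0.1]
grip_width: 0.0386
finger_force: 0.0
```

>>> drive_tool(offset=[[0,0,0],[0,0,0],[0,0,0],[0,0,0],[0,0,0]], yaw=[0,0,0,0,0], gripper=[0.5,1,1,1,1], grip_force=40)

```text
time_s: 14.7
position: [0.4099, -0.3353, -0.0292]
tool_rot: [0.0, -0.045, 0.999, -0.0]
contact_force: [0.2, 0.5, 1.5]
grip_width: 0.0264
finger_force: 39.5
```

>>> drive_tool(offset=[[0,0,-0.05],[0,0,-0.2],[0,0,-0.4],[0,0,-0.7],[0,0,-0.7]], yaw=[0,0,0,0,0], gripper=[1,1,1,1,1])

```text
time_s: 15.2
position: [0.412, -0.3378, 0.0455]
tool_rot: [0.002, -0.045, 0.999, -0.003]
contact_force: [0.0, -0.6, 0.0]
grip_width: 0.0266
finger_force: 39.2
```

Run:
```python
from h import *
s=arm.state();print(s["position"],s["grip_width"],s["finger_force"])
save("top","t3");save("scene","s5")
for d in arm.masks_of("top","wedge")[:2]:
    k=max(cv2.findContours(d["region"].astype(np.uint8),0,2)[0],key=cv2.contourArea)
    print(d["score"],d["extent"],cv2.boxPoints(cv2.minAreaRect(k)).round(1).tolist())
p=s["position"]
for L in(-16,64): print(L,proj("top",p+[L/1000,L*.087/1000,.033]))
for d in arm.masks_of("scene","wedge")[:2]: print(d["score"],d["extent"])
# place plan, left approach: foot, wedge dir
print("place", plan(.637,.053,.04,95-123.4))
```

```text
[ 0.41204933 -0.33778974  0.04551669] 0.026573743228071132 39.21699643135071
0.62 [428.6, 221.0, 444.5, 245.3] [[431.0, 222.0], [444.0, 222.0], [444.0, 243.0], [431.0, 243.0]]
-16 [439.65394744 255.17149075]
64 [436.30824945 219.05269168]
place (array([-2.613e+00,  3.656e+00,  3.000e-03]), np.float64(-0.1569))
```

Run:
```python
from h import *
g=cv2.imread("pics/top0.png").mean(2)
for r in range(221,260,2): print(r,g[r,410:438].round().astype(int).tolist())
```

```text
221 [143, 142, 142, 142, 143, 142, 142, 143, 143, 141, 141, 142, 141, 142, 141, 142, 142, 141, 141, 141, 142, 141, 142, 141, 140, 141, 140, 136]
223 [143, 143, 143, 143, 142, 142, 142, 142, 140, 145, 151, 153, 153, 153, 152, 152, 153, 152, 153, 153, 151, 146, 143, 140, 140, 138, 139, 138]
225 [143, 144, 144, 142, 143, 143, 142, 140, 135, 143, 152, 154, 153, 153, 153, 153, 154, 154, 154, 156, 154, 147, 141, 138, 137, 137, 138, 136]
227 [144, 144, 143, 143, 142, 140, 140, 139, 135, 140, 149, 153, 153, 153, 154, 153, 152, 154, 155, 156, 156, 149, 142, 140, 140, 139, 140, 136]
229 [142, 141, 142, 143, 142, 141, 141, 140, 132, 132, 144, 156, 158, 158, 159, 158, 158, 158, 156, 156, 155, 150, 142, 140, 140, 140, 139, 138]
231 [141, 141, 140, 140, 142, 142, 144, 141, 134, 128, 142, 156, 158, 158, 156, 153, 154, 153, 152, 153, 154, 150, 143, 140, 139, 140, 140, 136]
233 [142, 142, 140, 140, 141, 142, 142, 141, 136, 130, 132, 144, 147, 148, 153, 156, 156, 156, 156, 156, 157, 154, 145, 141, 140, 140, 140, 137]
235 [143, 143, 140, 140, 140, 142, 143, 141, 137, 128, 138, 154, 158, 158, 154, 151, 
[... 1099 characters left out ...]
 141, 141, 141, 141, 137, 125, 108, 120, 142, 151, 153, 153, 154, 154, 154, 153, 153, 153, 153, 149, 140, 138, 138, 136]
253 [141, 140, 140, 140, 140, 141, 141, 140, 139, 128, 108, 111, 139, 152, 151, 150, 148, 151, 154, 155, 155, 157, 158, 152, 144, 139, 138, 135]
255 [142, 142, 142, 140, 141, 141, 141, 140, 139, 130, 112, 107, 135, 154, 158, 157, 156, 157, 157, 157, 158, 158, 158, 152, 145, 139, 138, 135]
257 [142, 141, 141, 141, 141, 140, 140, 140, 139, 137, 129, 119, 124, 130, 132, 132, 131, 130, 129, 126, 128, 135, 140, 141, 139, 138, 138, 135]
259 [141, 140, 139, 138, 139, 140, 140, 139, 140, 140, 140, 140, 140, 139, 138, 139, 139, 139, 139, 139, 140, 138, 137, 138, 138, 137, 137, 135]
```

>>> drive_tool(offset=[[-0.3,0.5,-0.1],[-0.6,1,-0.3],[-0.6,1,-0.3],[-0.6,1,-0.3]], yaw=[0.02,0.04,0.06,0.08], gripper=[1,1,1,1])

```text
time_s: 15.8
position: [0.4613, -0.2271, 0.0704]
tool_rot: [-0.0, 0.206, 0.979, 0.001]
contact_force: [-0.7, -1.0, -1.2]
grip_width: 0.0265
finger_force: 39.3
```

>>> drive_tool(offset=[[0,0,0],[0,0,0],[0,0,0],[0,0,0],[0,0,0],[0,0,0],[0,0,0],[0,0,0],[0,0,0],[0,0,0]], yaw=[0.023,0.046,0.069,0.092,0.115,0.138,0.161,0.184,0.207,0.23], gripper=[1,1,1,1,1,1,1,1,1,1])

```text
time_s: 16.8
position: [0.4597, -0.2293, 0.0692]
tool_rot: [-0.001, 0.803, 0.596, -0.0]
contact_force: [0.1, -0.2, 0.3]
grip_width: 0.027
finger_force: 39.3
```

>>> drive_tool(offset=[[0,0,0],[0,0,0],[0,0,0],[0,0,0]], yaw=[0.02,0.033,0.033,0.033], gripper=[1,1,1,1])

```text
time_s: 17.2
position: [0.4601, -0.2297, 0.0697]
tool_rot: [-0.001, 0.858, 0.513, -0.0]
contact_force: [-0.1, 0.6, 0.3]
grip_width: 0.0267
finger_force: 39.3
```

Run:
```python
from h import *
s=arm.state();print(s["position"],s["tool_rot"],s["joint_pos"][5],s["grip_width"])
q=s["tool_rot"];print("yang",2*np.degrees(np.arctan2(q[2],q[1]))-90)
d=np.radians(-118.43);u=np.array([np.cos(d),np.sin(d)])
print(plan(.68,.133,s["position"][2]))
```

```text
[ 0.46006374 -0.22966118  0.06974992] [-8.31316980e-04  8.58260162e-01  5.13214109e-01 -2.85629970e-04] -0.2012188055856762 0.026733092161737214
yang -28.243657339029667
(array([4.236e+00, 2.210e-01, 1.000e-03]), 0)
```

>>> drive_tool(offset=[[0.4,0.1,0],[0.8,0.2,0],[0.9,0.22,0]], yaw=[0,0,0], gripper=[1,1,1])

```text
time_s: 17.5
position: [0.5244, -0.1589, 0.0704]
tool_rot: [-0.0, 0.858, 0.514, 0.0]
contact_force: [-0.4, -0.7, 0.3]
grip_width: 0.0268
finger_force: 39.3
```

>>> drive_tool(offset=[[0.4,0,0],[0.8,0,0],[0.9,0,0]], yaw=[0,0,0], gripper=[1,1,1])

```text
time_s: 17.8
position: [0.5662, -0.0794, 0.0702]
tool_rot: [-0.0, 0.858, 0.514, 0.0]
contact_force: [-0.3, 0.7, 0.2]
grip_width: 0.0269
finger_force: 39.3
```

>>> drive_tool(offset=[[0.4,0,0],[0.8,0,0],[0.9,0,0]], yaw=[0,0,0], gripper=[1,1,1])

```text
time_s: 18.1
position: [0.609, -0.0007, 0.0704]
tool_rot: [-0.0, 0.858, 0.514, 0.0]
contact_force: [-0.4, -0.6, -0.6]
grip_width: 0.0267
finger_force: 39.3
```

>>> drive_tool(offset=[[0.5,0,0],[0.9,0,0],[0.9,0,0],[0.9,0,0.2],[0.9,0,0.4],[0.9,0,0.6],[0.9,0,0.7],[0.9,0,0.7]], yaw=[0,0,0,0,0,0,0,0], gripper=[1,1,1,1,1,1,1,1])

```text
time_s: 18.9
position: [0.6491, 0.075, -0.0015]
tool_rot: [-0.001, 0.859, 0.512, -0.002]
contact_force: [-0.3, -0.0, 0.4]
grip_width: 0.0269
finger_force: 39.3
```

Run:
```python
from h import *
s=arm.state();p=s["position"];print(p,s["grip_width"])
print(plan(.647,.0716,-.0292))
save("top","t4");save("scene","s6")
for c in("top","scene"):
  for d in arm.masks_of(c,"wedge")[:2]:
    k=max(cv2.findContours(d["region"].astype(np.uint8),0,2)[0],key=cv2.contourArea)
    print(c,d["score"],d["extent"],cv2.boxPoints(cv2.minAreaRect(k)).round(1).tolist())
t=p+np.array([-.0605*.473,-.0605*.881,.031]);print("tip pred top",proj("top",t),"scene",proj("scene",t))
```

```text
[ 0.64909597  0.07498302 -0.00147628] 0.02686595816962599
(array([-0.039, -0.001,  0.277]), 0)
top 0.41 [274.2, 150.8, 281.4, 162.6] [[274.6000061035156, 160.89999389648438], [276.20001220703125, 149.60000610351562], [282.6000061035156, 150.5], [281.0, 161.89999389648438]]
top 0.24 [260.2, 150.0, 354.5, 257.7] [[249.89999389648438, 218.60000610351562], [288.20001220703125, 150.5], [355.20001220703125, 188.10000610351562], [316.79998779296875, 256.29998779296875]]
scene 0.51 [283.2, 199.4, 297.3, 213.1] [[280.5, 204.5], [285.20001220703125, 198.39999389648438], [299.8999938964844, 209.8000030517578], [295.20001220703125, 215.89999389648438]]
tip pred top [279.94285748 156.22280831] scene [296.48662226 211.23718442]
```

>>> drive_tool(offset=[[0,0,0.1],[0,0,0.2],[0,0,0.24],[0,0,0.25],[0,0,0.26],[0,0,0.26]], yaw=[0,0,0,0,0,0], gripper=[1,1,1,1,1,1])

```text
time_s: 19.7
position: [0.6512, 0.0762, -0.0254]
tool_rot: [0.0, 0.859, 0.512, 0.0]
contact_force: [-0.4, -0.3, -0.5]
grip_width: 0.0268
finger_force: 39.3
```

>>> drive_tool(offset=[[0,0,0.01],[0,0,0.015],[0,0,0.015]], yaw=[0,0,0], gripper=[1,1,1])

```text
time_s: 20.0
position: [0.6511, 0.0762, -0.0268]
tool_rot: [0.0, 0.859, 0.512, 0.0]
contact_force: [-0.3, -0.9, -0.9]
grip_width: 0.027
finger_force: 39.3
```

Run:
```python
from h import *
s=arm.state();p=s["position"];print(p,s["contact_force"])
v=np.array([.473,.881]);w=np.array([.881,-.473]);f=np.array([.604,-.008]);d=p[:2]-f
print("along",d@v,"lat",d@w)
```

```text
[ 0.65111831  0.07620649 -0.02681045] [-0.25976192 -0.94708757 -0.86335461]
along 0.09647288322157219 lat 0.0016815619954565863
```

>>> drive_tool(offset=[[0,-0.015,0.01],[0,-0.015,0.02],[0,-0.015,0.02]], yaw=[0,0,0], gripper=[1,1,1])

```text
time_s: 20.3
position: [0.6495, 0.077, -0.0291]
tool_rot: [-0.0, 0.859, 0.512, -0.0]
contact_force: [-0.1, 1.0, -0.5]
grip_width: 0.0267
finger_force: 39.3
```

>>> drive_tool(offset=[[0,0,0.005],[0,0,0.01],[0,0,0.01]], yaw=[0,0,0], gripper=[1,1,1])

```text
time_s: 20.6
position: [0.6497, 0.0769, -0.0292]
tool_rot: [-0.0, 0.859, 0.512, -0.0]
contact_force: [-3.1, 0.1, 6.4]
grip_width: 0.0266
finger_force: 40.0
```

>>> drive_tool(offset=[[0,0,-0.006],[-0.05,0,-0.006],[-0.1,0,-0.006],[-0.15,0,-0.006],[-0.2,0,-0.006],[-0.2,0,-0.006],[-0.2,0,-0.006]], yaw=[0,0,0,0,0,0,0], gripper=[1,1,1,1,1,1,1])

```text
time_s: 21.3
position: [0.6401, 0.0586, -0.0292]
tool_rot: [0.0, 0.859, 0.512, -0.0]
contact_force: [-0.8, -1.5, 2.5]
grip_width: 0.0268
finger_force: 39.7
```

>>> drive_tool(offset=[[-0.02,0,0],[-0.04,0,0],[-0.04,0,0]], yaw=[0,0,0], gripper=[1,1,1])

```text
time_s: 21.6
position: [0.6385, 0.0558, -0.0292]
tool_rot: [0.0, 0.859, 0.512, 0.0]
contact_force: [0.5, 0.7, 3.2]
grip_width: 0.0266
finger_force: 39.6
```

>>> drive_tool(offset=[[-0.01,0,0],[-0.02,0,0],[-0.02,0,0]], yaw=[0,0,0], gripper=[1,1,1])

```text
time_s: 21.9
position: [0.6375, 0.0541, -0.0292]
tool_rot: [0.0, 0.859, 0.512, 0.0]
contact_force: [0.4, 1.1, 2.6]
grip_width: 0.0267
finger_force: 39.7
```

>>> drive_tool(offset=[[-0.01,0,0],[-0.02,0,0],[-0.02,0,0]], yaw=[0,0,0], gripper=[1,1,1])

```text
time_s: 22.2
position: [0.6365, 0.0522, -0.0292]
tool_rot: [0.0, 0.859, 0.512, 0.0]
contact_force: [1.0, 1.7, 4.0]
grip_width: 0.0268
finger_force: 39.8
```

>>> drive_tool(offset=[[-0.005,0,0],[-0.01,0,0],[-0.01,0,0]], yaw=[0,0,0], gripper=[1,1,1])

```text
time_s: 22.5
position: [0.6361, 0.0514, -0.0292]
tool_rot: [0.0, 0.859, 0.512, 0.0]
contact_force: [0.4, 2.2, 3.8]
grip_width: 0.0268
finger_force: 39.8
```

>>> drive_tool(offset=[[-0.005,0,0],[-0.01,0,0],[-0.01,0,0]], yaw=[0,0,0], gripper=[1,1,1])

```text
time_s: 22.8
position: [0.6356, 0.0505, -0.0292]
tool_rot: [0.0, 0.859, 0.512, 0.0]
contact_force: [1.5, 2.1, 4.1]
grip_width: 0.027
finger_force: 39.8
```

>>> drive_tool(offset=[[-0.005,0,0],[-0.01,0,0],[-0.01,0,0]], yaw=[0,0,0], gripper=[1,1,1])

```text
time_s: 23.1
position: [0.6351, 0.0496, -0.0292]
tool_rot: [0.0, 0.859, 0.512, 0.0]
contact_force: [1.2, 3.6, 5.1]
grip_width: 0.0263
finger_force: 39.9
```

>>> drive_tool(offset=[[-0.005,0,0],[-0.01,0,0],[-0.01,0,0]], yaw=[0,0,0], gripper=[1,1,1])

```text
time_s: 23.4
position: [0.6346, 0.0488, -0.0292]
tool_rot: [0.0, 0.859, 0.512, 0.0]
contact_force: [1.7, 3.4, 5.2]
grip_width: 0.0267
finger_force: 39.9
```

>>> drive_tool(offset=[[-0.005,0,0],[-0.008,0,0],[-0.008,0,0]], yaw=[0,0,0], gripper=[1,1,1])

```text
time_s: 23.7
position: [0.6343, 0.0481, -0.0292]
tool_rot: [0.0, 0.859, 0.512, 0.0]
contact_force: [1.6, 2.8, 5.0]
grip_width: 0.0268
finger_force: 39.9
```

Run:
```python
from h import *
save("top","t5");a=cv2.imread("pics/t2.png").astype(np.float32).mean(2);b=cv2.imread("pics/t5.png").astype(np.float32).mean(2)
# shift of visible board part (right/lower area) by phase correlation and ECC
for (r0,r1,c0,c1) in((195,256,290,356),(170,240,310,356)):
    A,B=a[r0:r1,c0:c1],b[r0:r1,c0:c1]
    A,B=[(x-x.mean()).astype(np.float32) for x in(A,B)]
    print(cv2.phaseCorrelate(A,B,cv2.createHanningWindow(A.shape[::-1],cv2.CV_32F)))
```

```text
((-0.12644179521836207, 0.23471837255384287), 0.733752914186981)
((0.010398083611622866, 0.03814796806333476), 0.8748266225059828)
```

>>> drive_tool(offset=[[0,0,-0.005],[0,0,-0.005],[0,0,-0.005],[0,0,-0.005],[0,0,-0.005],[0,0,-0.005]], yaw=[0,0,0,0,0,0], gripper=[0.3,0.1,0.0,0.0,0.0,0.0])

```text
time_s: 24.35
position: [0.634, 0.048, -0.029]
tool_rot: [-0.0, 0.859, 0.512, -0.0]
contact_force: [0.3, 0.9, -0.3]
grip_width: 0.0427
finger_force: 0.0
```

>>> drive_tool(offset=[[0,0,-0.1],[0,0,-0.3],[0,0,-0.6],[0,0,-0.8],[0,0,-0.8],[0,0,-0.8],[0,0,-0.8]], yaw=[0,0,0,0,0,0,0], gripper=[0,0,0,0.5,1,1,1])

```text
time_s: 25.05
position: [0.6331, 0.0482, 0.0501]
tool_rot: [-0.001, 0.859, 0.512, -0.001]
contact_force: [0.2, 0.5, 0.3]
grip_width: 0.0
finger_force: 0.0
```

Run:
```python
from h import *
s=arm.state();p=s["position"];print(p,s["contact_force"],s["grip_width"])
print(plan(.604,-.008,.05))
save("scene","s7");save("top","t6")
for d in arm.masks_of("scene","wedge")[:2]: print(d["score"],d["extent"])
for d in arm.masks_of("top","wedge")[:2]: print(d["score"],d["extent"])
a=cv2.imread("pics/scene0.png").astype(np.float32).mean(2);b=cv2.imread("pics/s7.png").astype(np.float32).mean(2)
A,B=[(x-x.mean()).astype(np.float32) for x in(a[215:262,275:345],b[215:262,275:345])]
print(cv2.phaseCorrelate(A,B,cv2.createHanningWindow(A.shape[::-1],cv2.CV_32F)))
```

```text
[0.63314528 0.04816128 0.05008358] [0.24724228 0.51176048 0.34334483] 3.2900150000879786e-05
(array([-0.633,  0.01 ,  0.001]), 0)
0.61 [263.0, 151.7, 274.5, 160.8]
((-0.1529135847409009, -0.08861700281642726), 0.8621202585873781)
```

>>> drive_tool(offset=[[-0.3,0,0.1],[-0.6,0,0.3],[-0.63,0,0.4],[-0.63,0,0.43],[-0.63,0,0.435],[-0.63,0,0.435]], yaw=[0,0,0,0,0,0], gripper=[1,1,1,1,1,1])

```text
time_s: 25.85
position: [0.6051, -0.0067, 0.0082]
tool_rot: [0.0, 0.859, 0.513, 0.0]
contact_force: [-0.7, 0.4, 0.2]
grip_width: -0.0001
finger_force: 0.0
```

>>> drive_tool(offset=[[0,0,0.01],[0,0,0.015],[0,0,0.015]], yaw=[0,0,0], gripper=[1,1,1])

```text
time_s: 26.15
position: [0.6045, -0.0071, 0.0065]
tool_rot: [0.0, 0.859, 0.512, 0.0]
contact_force: [0.1, 0.0, 0.2]
grip_width: 0.0005
finger_force: 0.0
```

>>> drive_tool(offset=[[0,0,0.004],[0,0,0.006],[0,0,0.006]], yaw=[0,0,0], gripper=[1,1,1])

```text
time_s: 26.45
position: [0.6042, -0.0074, 0.0056]
tool_rot: [0.0, 0.859, 0.512, 0.0]
contact_force: [-0.1, -0.7, -0.2]
grip_width: 0.0001
finger_force: 0.0
```

>>> drive_tool(offset=[[0,0,0.004],[0,0,0.007],[0,0,0.007]], yaw=[0,0,0], gripper=[1,1,1])

```text
time_s: 26.75
position: [0.6041, -0.0074, 0.0048]
tool_rot: [-0.0, 0.859, 0.512, -0.0]
contact_force: [-0.4, 0.5, -0.0]
grip_width: -0.0002
finger_force: 0.0
```

>>> drive_tool(offset=[[0,0,0.003],[0,0,0.005],[0,0,0.005]], yaw=[0,0,0], gripper=[1,1,1])

```text
time_s: 27.05
position: [0.6042, -0.0074, 0.0046]
tool_rot: [0.0, 0.859, 0.512, -0.0]
contact_force: [-1.2, -0.2, 2.3]
grip_width: 0.0
finger_force: 1.0
```

>>> drive_tool(offset=[[0,0,0.003],[0,0,0.005],[0,0,0.005]], yaw=[0,0,0], gripper=[1,1,1])

```text
time_s: 27.35
position: [0.6044, -0.0074, 0.0043]
tool_rot: [0.0, 0.859, 0.512, 0.0]
contact_force: [-2.3, 0.4, 4.7]
grip_width: 0.0001
finger_force: 2.5
```

>>> drive_tool(offset=[[0,0,0.003],[0,0,0.003],[0,0,0.003],[0,0,0.003]], yaw=[0,0,0,0], gripper=[1,1,1,1])

```text
time_s: 27.75
position: [0.6044, -0.0074, 0.0041]
tool_rot: [0.0, 0.859, 0.512, 0.0]
contact_force: [-2.3, 0.1, 5.8]
grip_width: -0.0001
finger_force: 3.1
```

>>> drive_tool(offset=[[0,0,0.003],[0,0,0.005],[0,0,0.005],[0,0,0.005],[0,0,0.005]], yaw=[0,0,0,0,0], gripper=[1,1,1,1,1])

```text
time_s: 28.25
position: [0.6045, -0.0074, 0.0039]
tool_rot: [0.0, 0.859, 0.512, 0.0]
contact_force: [-3.1, 0.8, 8.2]
grip_width: 0.0002
finger_force: 4.0
```

>>> drive_tool(offset=[[0,0,-0.02],[0,0,-0.1],[0,0,-0.4],[0,0,-0.8],[0.5,0,-1],[0.9,0,-1],[0.9,0,-1],[0.9,0,-1],[0.9,0,-1],[0.9,0,-1]], yaw=[0,0,0,0,0,0,0,0,0,0], gripper=[1,1,1,1,1,1,1,1,1,1])

```text
time_s: 29.25
position: [0.6463, 0.0707, 0.1026]
tool_rot: [-0.0, 0.859, 0.512, -0.001]
contact_force: [-0.2, -0.1, -0.0]
grip_width: 0.0003
finger_force: 0.0
```

Run:
```python
from h import *
s=arm.state();print(s["time_s"],s["position"],s["contact_force"])
save("scene","s8")
a=cv2.imread("pics/scene0.png").astype(np.float32).mean(2);b=cv2.imread("pics/s8.png").astype(np.float32).mean(2)
for r in((215,262,275,345),(205,240,290,345),(205,250,250,300)):
    A,B=[(x-x.mean()).astype(np.float32) for x in(a[r[0]:r[1],r[2]:r[3]],b[r[0]:r[1],r[2]:r[3]])]
    print(cv2.phaseCorrelate(A,B,cv2.createHanningWindow(A.shape[::-1],cv2.CV_32F)))
for c in ("scene","top"):
  if c=="top": save("top","t8")
  for d in arm.masks_of(c,"wedge")[:2]: print(c,d["score"],d["extent"])
f=np.array([.604,-.008]);v=np.array([.473,.881])
for L in(3.5,20,83.5): print(L,proj("scene",[*(f+v*L/1000),.005]),proj("top",[*(f+v*L/1000),.005]))
```

```text
29.25 [0.64629146 0.07073713 0.10256161] [-0.15862118 -0.14056925 -0.02610037]
((-0.2097076636598345, 0.04503963532265942), 0.8983588113828942)
((0.310488343456349, -0.012998537958996081), 0.6804846414813289)
((0.04310839542794298, 0.3569752464310305), 0.6814031189812554)
3.5 [302.28540934 222.1513185 ] [290.77525267 164.4926492 ]
20 [299.01549269 220.29524429] [284.93414787 161.21837373]
83.5 [286.9552935  213.44961884] [262.54794695 148.66961954]
```

>>> drive_tool(offset=[[0,-0.5,0],[0,-1,0],[0,-1,0]], yaw=[0,0,0], gripper=[1,1,1])

```text
time_s: 29.75
position: [0.5516, 0.1217, 0.1006]
tool_rot: [-0.003, 0.858, 0.513, -0.003]
contact_force: [-1.1, -1.3, -0.2]
grip_width: 0.0002
finger_force: 0.0
```

>>> drive_tool(offset=[[0.3,-0.5,-0.3],[0.6,-1,-0.6],[0.6,-1,-0.6],[0.6,-1,-0.6],[0.6,-1,-0.6]], yaw=[0,0,0,0,0], gripper=[1,1,1,1,1])

```text
time_s: 30.25
position: [0.5, 0.2197, 0.1636]
tool_rot: [0.0, 0.859, 0.513, 0.001]
contact_force: [1.3, 0.2, 0.2]
grip_width: 0.0001
finger_force: 0.0
```

Run:
```python
from h import *
s=arm.state();print(s["time_s"],s["position"])
save("scene","s9");save("top","t9")
for c in ("scene","top"):
  for d in arm.masks_of(c,"wedge")[:2]:
    k=max(cv2.findContours(d["region"].astype(np.uint8),0,2)[0],key=cv2.contourArea);bp=cv2.boxPoints(cv2.minAreaRect(k))
    print(c,d["score"],d["extent"],bp.round(1).tolist(),ray(c,bp,.008).round(3).tolist())
a=cv2.imread("pics/scene0.png").astype(np.float32).mean(2);b=cv2.imread("pics/s9.png").astype(np.float32).mean(2)
A,B=[(x-x.mean()).astype(np.float32) for x in(a[205:262,250:345],b[205:262,250:345])]
print(cv2.phaseCorrelate(A,B,cv2.createHanningWindow(A.shape[::-1],cv2.CV_32F)))
g=cv2.imread("pics/t9.png");print(g.mean(2)[140:170:1,256:296:2].round().astype(int))
```

```text
30.25 [0.49996662 0.21974026 0.16358473]
top 0.59 [261.0, 147.2, 282.2, 163.5] [[259.79998779296875, 154.10000610351562], [265.79998779296875, 144.10000610351562], [285.20001220703125, 155.6999969482422], [279.20001220703125, 165.6999969482422]] [[0.629, 0.072], [0.654, 0.058], [0.627, 0.009], [0.601, 0.023]]
((0.014313697412930537, 0.02600687511237254), 0.9250433795981937)
[[168 169 169 169 168 168 169 168 167 168 168 168 168 168 167 168 166 167
  167 168]
 [169 169 169 168 168 168 169 167 168 168 168 168 167 168 168 168 167 167
  167 167]
 [169 168 169 169 168 169 169 167 168 169 168 169 168 167 168 167 167 167
  167 168]
 [169 168 170 169 170 169 169 169 168 169 168 168 168 167 167 168 167 167
  166 167]
 [168 167 168 168 169 172 172 170 169 170 169 168 167 168 168 167 167 167
  167 167]
 [169 167 168 166 169 174 174 170 168 169 169 169 167 167 168 168 167 167
  166 167]
 [169 169 168 167 171 176 175 172 169 169 169 169 168 166 168 168 167 167
  166 166]
 [170 169 170 169 173 175 173 174 170 170 169 168 167 167 168 168 168 166
  166 166]
 [170 170 169 170 173 176 172 175 173 171 1
[... 1127 characters left out ...]
 136 132
  138 139]
 [167 169 170 170 169 170 168 161 147 155 170 171 172 161 147 145 142 131
  135 138]
 [168 169 170 170 170 170 169 169 163 156 159 168 173 157 145 146 144 140
  134 134]
 [167 169 170 170 169 170 170 169 169 164 154 159 166 150 146 145 146 145
  142 132]
 [166 168 170 169 169 169 169 169 168 167 162 153 152 145 145 145 145 145
  144 141]
 [163 168 168 169 169 169 169 168 168 166 165 161 140 137 143 145 145 145
  144 144]
 [161 168 169 168 169 169 169 169 168 168 167 163 139 131 137 144 145 145
  145 144]
 [160 167 168 169 169 170 169 169 169 169 167 159 139 133 130 140 144 146
  145 145]
 [157 168 168 168 169 169 168 168 169 169 167 150 136 135 132 133 139 143
  145 145]]
```

```bash
python3 -c "
from cell import arm
print(arm.close_job())"
```

```text
the job is handed in; nothing more can be done
None
```

The board's far corner, at about x 0.604, y −0.008 m, was the one that gave. The wedge is now under it and let go, an 8 N press there held firm, the last pictures show the board essentially unmoved, and the job is handed in; no verdict was returned, so I couldn't confirm that the wedge bears on the board with everything let go.

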